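Stand the marker in the mug

TASK

Take the laundry marker out of the wooden stand and lower it, cap end up, into the empty blue mug, without dropping it in from a height. Let go so that it leans on the rim on the side directly opposite the blue mug's handle; leave that mug standing where it is and the ball pen in its stand.

Things in the scene. Friction and masses are not known exactly. Their poses are not given: they have to be found in the camera images.
- marker_center (a point): Centre of the laundry marker: white barrel, black cap, round, 135 mm long, about 16 mm thick, 20 g. It starts upright, cap up, loose in a square hole 36 mm deep of a fixed wooden stand (58 x 118 mm, 42 mm high), so 93 mm of it show above the wood. Its own y axis runs along it, from foot to cap. Behind, from 0.58 m in front of the robot base, a wall shelf hangs 0.5 m above the worktop: keep the wrist clear of it.
- marker_cap (a point): Centre of the marker's cap end, its top while it stands (67.5 mm from marker_center along the marker's y axis).
- mug_mouth (a point): Centre of the mouth, at rim height, of the empty plain blue mug: 90 mm high, 80 mm wide outside, bore 72 mm wide at the rim, floor about 85 mm below this point, 300 g, loose. z is up; the handle sticks out to +y, so the side opposite the handle is -y. A white mug with dark dots and a drink in it, about as big, is not the one meant; the two may change places.
- pen_center (a point): Centre of the thin white and red ball pen, 145 mm long, 11 x 9 mm, which stands (its top a little higher than the marker's) upright in the other hole of the wooden stand, 60 mm from the marker along the stand's long side. It stays there.

How it is judged:
On the way:
1. the marker is lifted clear of its stand (height (world z) of marker_center above 0.13 m), for 0.1 s.
At the end, for the whole second after the job is handed in: The marker stands in the mug, cap up, its centre below the rim, leaning 7 to 45 degrees; its cap end is 20 mm or more off the mug's axis on the side opposite the handle and within 28 mm sideways of that direction. The mug is upright, and it and the pen are within 40 mm of their starts (horizontal distance between marker_center and mug_mouth below 0.035 m and z of marker_center in the frame of mug_mouth below -0.003 m and y of marker_cap in the frame of mug_mouth below -0.02 m and x of marker_cap in the frame of mug_mouth between -0.028 and 0.028 m and angle between marker_center's own y axis and vertical between 0.12 and 0.8 rad and angle between mug_mouth's own z axis and vertical below 0.1 rad and distance of each of mug_mouth, pen_center from where it was at the start of the episode below 0.04 m); the robot touches nothing.
It fails at once if the marker falls freely into the mug from more than about 5 cm (contact force between the fingers and marker below 0.01 N and horizontal distance between marker_center and mug_mouth below 0.06 m and linear speed of marker above 1 m/s).
It fails at once if the ball pen is pulled out of the stand (distance of pen_center from where it was at the start of the episode above 0.05 m).
It also fails if it takes over 35 s, if anything falls off the work surface, if the arm or the gripper's body presses on something with over 40 N, if the wrist force passes 120 N, or if a joint passes its speed limit or range.

ROBOT

A 6-joint arm with a two-finger parallel gripper is mounted at the origin on a cart in front of the work surface, level with it; the furniture and walls round the work are solid. World frame = base frame: x ahead of the robot, y to its left, z up, the work surface at z = 0. Lengths are in m, angles in rad, forces in N, time in s.
With the tool pointing down it reaches from about 0.375 to 0.9 m from the base axis. Payload 3.1 kg.
Tool frame: the origin (TCP) lies where the fingers leave the gripper's body, on its centre line; the fingertips stand 73 mm ahead of it and the grasp point (between the pads) lies 54 mm ahead of it; z points along the fingers, y is the line along which they close (so a half turn about z gives the same grasp; the last joint's range is limited). The gripper opens to 85 mm and grips with 20 to 120 N. Pads are 22 mm wide; open, the fingers measure 114 mm over their backs; the gripper's body (76 mm by 85 mm) begins 54 mm behind the grasp point. The pads swing forward as they close: fully open they stand 13 mm farther back than shut.
Start: joints at [1.091, 0.527, 1.433, -0, 1.181, -0.178], TCP at [0.186, 0.597, 0.304] pointing down, gripper open.
Joint ranges: [-3.08, 3.08], [-0.75, 2.2], [0.22, 2.44], [-1.43, 4.57], [0, 2.65], [-2.85, 2.85]. Speed limits (rad/s): [2.79, 2.79, 3.14, 3.14, 3.14, 3.14].

INTERFACE

Orientations are given as a unit quaternion [x, y, z, w].
In Python, from station import manip gives the robot as it stands.
- The arm moves only by the tool step_arm, never from a script. Its argument "moves" is one flat list of numbers, 5 for each row, row after row: the opening, from 0 (shut) to 1 (fully open), then the shift along the world's x, y, z scaled (see below), then the turn about the world's z scaled (see below). In form: [fingers, x, y, z, yaw, fingers, x, y, z, yaw, ...]. A call has 1 to 12 rows; each row is the pose to reach, as a shift and turn from the pose commanded when the call began, turning the shorter way round; what a row does not reach only later rows make up. The controller multiplies each number of a shift by 200 mm and each number of a turn by pi rad. A row lasts 1/8 s, in which the tool goes at most 62.5 mm and 10.7 degrees, less where a joint would pass 70% of its speed; a pose out of reach is approached as far as the arm can. A call with a number of a shift or a turn outside -1 to 1 is refused whole. A call with a gripper value outside its range is refused whole. The fingers move at their own pace and stop on an object; "grip_force" is the grip in N (left out, the last holds). Time passes only in rows, so rows that repeat a pose let the fingers close. It gives the time, the measured TCP pose, the force, the opening and the grip force at its end, in the units of the state.
- manip.sense(): the state, without advancing time (a new reading comes with each control period).
- manip.snapshot(name): name is "scene" or "top"; returns a dict with "color" (384x512x3 uint8, blue, green, red), "z_map" (384x512 float32, m along the optical axis (not along the pixel's ray), 0 where there is no reading), "fovy" (degrees; the focal length in pixels is half the picture's height over the tangent of half this angle, whatever the lens; pixels are square), "cx", "cy" (the principal point, pixels), "k1" (the pictures are not rectified: a ray, as slopes to the right and down, at radius r is drawn at 1 + k1 r^2 times it, then the intrinsics apply), "R" (3x3) and "t" (3): a world point X has camera coordinates R X + t. Camera axes: x right, y down, z forward; pixel columns grow to the right and rows downward; lengths in m; the calibration is good to about 2 mm. A picture is of the moment at which its call begins.
- manip.sign_off(): hands the job in; it is judged then, once.
The state is a dict: "t": time; "q": joint angles; "qd": joint speeds; "tau": joint torques, N m; "tcp_pos": TCP position; "tool_rot": TCP orientation; "force": force on the tool from outside, world axes, zero at the start; "ft_torque": the same for the moment, N m; "finger_gap": opening from 0.0 (shut) to 1.0 (fully open); "gripper_force": force on a finger pad.
Only numpy, scipy, OpenCV 4.12 (cv2) and the standard library are available. Lean on these libraries where they do the work, as an engineer would, in place of code of your own. Each camera call takes 0.05 s, during which the arm holds its last target. There are 200 camera calls.

## Working session

There is one attempt and no reset: what is moved stays moved. The work goes in short steps, Python scripts to look and compute and a tool call to move; the robot and the scene stay as the last step left them, time stands still between calls to the robot, and variables do not carry over. Pictures are saved under pics/ and viewed, at most 10 in all, crops included, and the job is handed in when it is done.

Besides the shell and the picture viewer there is one more tool, called after ">>>" as name(argument=value, ...), one argument or row to a line, values as JSON. step_arm: Moves the arm, as the interface text tells. Its arguments: {"type":"object","properties":{"moves":{"type":"array","items":{"type":"number"}},"grip_force":{"type":"number"}},"required":["moves"]}

```bash
mkdir -p pics; cat > h.py <<'E'
import numpy as np, cv2
from station import manip
def snap(n,f):
    s=manip.snapshot(n); cv2.imwrite(f'pics/{f}.png',s['color']); np.savez(f'{f}.npz',**s); return s
def P(s,u,v,z=None,d=None):
    # world point of pixel, by depth map (or given depth d, or given world height z)
    f=192/np.tan(np.radians(float(s['fovy']))/2)
    a=np.array([(u-s['cx'])/f,(v-s['cy'])/f]); p=a.copy()
    for _ in range(30): p=a/(1+s['k1']*(p@p))
    r=np.r_[p,1]; R=s['R'];t=s['t']
    if z is not None:
        c=-R.T@t; w=R.T@r; return c+w*(z-c[2])/w[2]
    if d is None: d=float(s['z_map'][int(v),int(u)])
    return R.T@(r*d-t)
E
python3 - <<'E'
from h import *
a=snap('scene','s0');b=snap('top','t0')
for s in(a,b): print(s['fovy'],s['cx'],s['cy'],s['k1'],-s['R'].T@s['t'],s['R'][2])
print(manip.sense())
cv2.imwrite('pics/both0.png',cv2.resize(np.hstack([a['color'],b['color']]),(800,300)))
E
```

```text
42.00317613465743 254.61791601285253 182.217199981168 -0.06586513187453204 [-0.20419475 -0.68650616  0.99457679] [ 0.51640424  0.53178424 -0.67121694]
46.897832471460404 259.0826421630781 192.18923565762665 -0.0874253737296696 [0.26305256 0.00168579 1.4718264 ] [ 0.14401952 -0.00719984 -0.98954866]
{'t': 0.1, 'q': array([ 1.09052121e+00,  5.28360686e-01,  1.43378241e+00, -1.18738903e-05,
        1.18139828e+00, -1.78520026e-01]), 'qd': array([-1.01352024e-03, -6.24972153e-04, -1.68235775e-03,  1.57826477e-04,
       -5.92051032e-05, -9.77013521e-04]), 'tau': array([-1.76538297e-04, -4.43307638e+01, -1.78586215e+01, -2.47258995e-04,
        3.89643727e-03, -7.57419684e-06]), 'tcp_pos': array([0.18549584, 0.59630739, 0.3030364 ]), 'tool_rot': array([ 1.50303462e-01,  9.88639429e-01, -9.23750072e-04, -3.09983480e-04]), 'force': array([-0.24616217, -0.13702966,  0.3611375 ]), 'ft_torque': array([-0.01486613, -0.01058786, -0.04424214]), 'gripper_force': 0.0, 'finger_gap': 0.998753262061248}
```

View pics/s0.png

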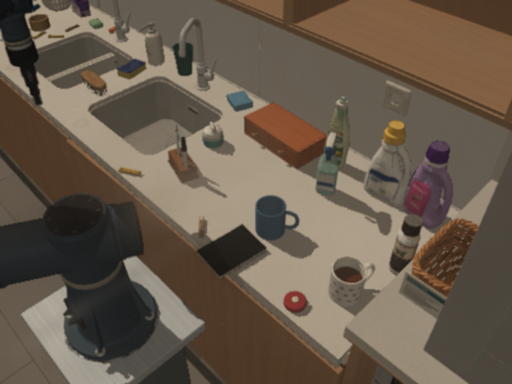

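View pics/t0.png

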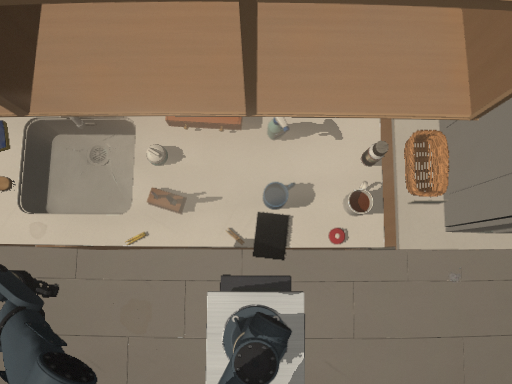

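The scene view shows the stand at about (183,160), with the dark-capped marker at (184,145) and the pen at (178,135). The blue mug is at (271,217) with its handle to the right, and the dotted mug is at (348,280). In the top view the stand is at (167,200) and the blue mug at (275,195) with its handle at (292,185). I'll enlarge these areas.

```bash
python3 - <<'E'
from h import *
a=np.load('s0.npz');b=np.load('t0.npz')
c=lambda s,u,v:cv2.resize(s['color'][v:v+58,u:u+78],(390,290),interpolation=cv2.INTER_CUBIC)
cv2.imwrite('pics/c0.png',np.vstack([np.hstack([c(a,145,122),c(a,235,185)]),np.hstack([c(b,130,170),c(b,240,165)])]))
E
```

```text
(no output)
```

View pics/c0.png

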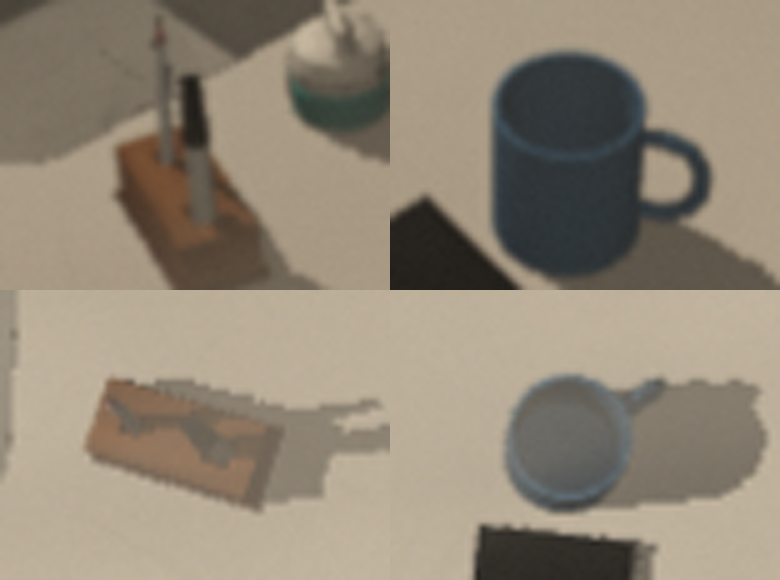

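```bash
python3 - <<'E'
from h import *
np.set_printoptions(precision=4,suppress=True)
a=np.load('s0.npz');b=np.load('t0.npz')
for n,s,u,v,z in [('mk base',a,186,166.3,.042),('mk cap',a,182.9,137.8,.135),('pen base',a,178,153.8,.042),('pen top',a,176.6,125.8,.15),
 ('stand top L',b,130+105/5,170+90/5,.042),('stand R',b,130+280/5,170+140/5,.042),('stand BL',b,130+90/5,170+163/5,.042),('stand BR',b,130+250/5,170+212/5,.042),
 ('mk base',b,173.6,203,.042),('mug',b,275.6,194.4,.09),('mug',a,271,206,.09),('hand',b,293.5,184,.065),('hand',a,299,220.6,.045)]:
    print(n,P(s,u,v,z=z))
# mug rim by depth in top
v,u=np.mgrid[165:225,250:310]; W=np.array([P(b,x,y) for x,y in zip(u.ravel(),v.ravel())]);
m=(W[:,2]>.08)&(W[:,2]<.1); print(m.sum(),cv2.minEnclosingCircle(W[m,:2].astype(np.float32)))
v,u=np.mgrid[165:225,130:190]; W=np.array([P(b,x,y) for x,y in zip(u.ravel(),v.ravel())]);
m=(W[:,2]>.06)&(W[:,2]<.2);print(W[m])
m=(W[:,2]>.035)&(W[:,2]<.05);print(m.sum(),cv2.minAreaRect(W[m,:2].astype(np.float32)))
v,u=np.mgrid[115:175,165:200]; W=np.array([P(a,x,y) for x,y in zip(u.ravel(),v.ravel())]);
m=(W[:,2]>.055)&(W[:,2]<.2)&(W[:,0]<.6)
for w in W[m]: print(w)
E
```

```text
mk base [0.433  0.2596 0.042 ]
mk cap [0.4427 0.2722 0.135 ]
pen base [0.4522 0.3229 0.042 ]
pen top [0.454  0.3136 0.15  ]
stand top L [0.4825 0.3458 0.042 ]
stand R [0.4503 0.2295 0.042 ]
stand BL [0.4342 0.3537 0.042 ]
stand BR [0.403  0.2477 0.042 ]
mk base [0.4335 0.2696 0.042 ]
mug [ 0.4575 -0.0605  0.09  ]
mug [ 0.4584 -0.0642  0.09  ]
hand [ 0.4953 -0.1194  0.065 ]
hand [ 0.505 -0.122  0.045]
112 ((0.4627375900745392, -0.06856293231248856), 0.047741323709487915)
[[0.4538 0.3197 0.1486]
 [0.4548 0.3181 0.1423]
 [0.457  0.3186 0.1272]
 [0.4525 0.3224 0.1368]
 [0.4528 0.3198 0.1345]
 [0.4534 0.3176 0.1308]
 [0.4567 0.3199 0.1076]
 [0.4516 0.3229 0.1211]
 [0.4517 0.3199 0.1205]
 [0.4525 0.3181 0.1148]
 [0.4553 0.3196 0.0948]
 [0.4505 0.3231 0.1063]
 [0.4514 0.3214 0.1001]
 [0.4521 0.3194 0.0954]
 [0.4548 0.3208 0.0754]
 [0.4505 0.3253 0.0831]
 [0.4513 0.3233 0.0778]
 [0.443  0.2719 0.141 ]
 [0.4431 0.2689 0.1407]
 [0.4427 0.2652 0.1439]
 [0.4501 0.3267 0.0626]
 [0.4401 0.2752 0.1395]
 [0.4399 0.2717 0.1415]
 [0.4398 0.2685 0.1426]
 [0.4397 0.2653 0.1431]
 [0.4404 0.2633 0.1379]
 
[... 4689 characters left out ...]
73 0.0732]
[0.4374 0.2598 0.0785]
[0.4327 0.274  0.0691]
[0.4332 0.2696 0.0714]
[0.4331 0.2643 0.0745]
[0.4359 0.2632 0.0736]
[0.4404 0.2649 0.07  ]
[0.4301 0.2707 0.0688]
[0.4305 0.2662 0.0712]
[0.4311 0.2619 0.0733]
[0.4361 0.2642 0.0691]
[0.434  0.256  0.0752]
[0.4437 0.2651 0.0643]
[0.4319 0.2742 0.0619]
[0.4308 0.2672 0.0667]
[0.433  0.2654 0.0664]
[0.4368 0.2658 0.064 ]
[0.4373 0.2614 0.0663]
[0.4417 0.2628 0.0629]
[0.4334 0.2718 0.0586]
[0.4324 0.2651 0.0632]
[0.4367 0.2663 0.06  ]
[0.4357 0.2597 0.0645]
[0.4423 0.2643 0.0579]
[0.4324 0.271  0.0559]
[0.4325 0.266  0.0588]
[0.437  0.2674 0.0554]
[0.4378 0.2583 0.0603]
[0.4289 0.2664 0.0568]
[0.4287 0.261  0.0602]
[0.4359 0.2613 0.0558]
```

The crops show the marker cap at scene pixel (183,138) and its foot at (186,166). The blue mug's rim centre is at top pixel (275.6,194.4), with the handle pointing up and right to (293.5,184).

Estimates from this:
- **Marker:** axis at about (0.4385, 0.2695), top at z ≈ 0.141.
- **Mug:** centre at about (0.458, -0.062), and the side opposite the handle lies along d ≈ (-0.58, 0.81).

I'll grip with the fingers closing across the stand, which needs a tool yaw of -16°.

>>> step_arm(
  moves=[1,1,-1,0,-0.493,1,1,-1,0,-0.493,1,1,-1,0,-0.493,1,1,-1,0,-0.493,1,1,-1,0,-0.493,1,1,-1,0,-0.493,1,1,-1,0,-0.493,1,1,-1,0,-0.493,1,1,-1,0,-0.493,1,1,-1,0,-0.493],
  grip_force=25,
)

```text
t: 1.35
tcp_pos: [0.3855, 0.3966, 0.3035]
tool_rot: [0.799, 0.602, -0.0, -0.0]
force: [-0.7, -0.0, -0.1]
finger_gap: 0.999
gripper_force: 0.0
```

>>> step_arm(
  moves=[1,0.265,-0.635,-0.2,0,1,0.265,-0.635,-0.2,0,1,0.265,-0.635,-0.2,0,1,0.265,-0.635,-0.2,0],
)

```text
t: 1.85
tcp_pos: [0.4391, 0.2691, 0.2636]
tool_rot: [0.799, 0.601, -0.0, -0.0]
force: [0.3, 0.4, 0.7]
finger_gap: 1.001
gripper_force: 0.0
```

```bash
python3 - <<'E'
from h import *
a=snap('scene','s1');b=snap('top','t1')
c=lambda s,u,v:cv2.resize(s['color'][v:v+80,u:u+100],(400,320),interpolation=cv2.INTER_CUBIC)
cv2.imwrite('pics/c1.png',np.hstack([c(a,130,90),c(b,120,140)]))
print(manip.sense()['tcp_pos'])
E
```

```text
[0.43868856 0.27065433 0.26428967]
```

View pics/c1.png

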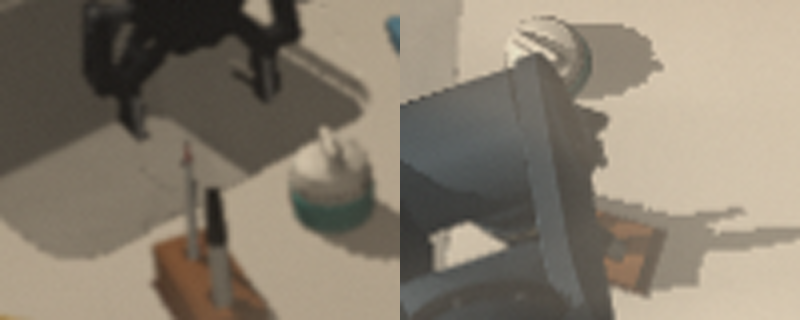

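In the crop the open fingers at (133,125) and (265,90) straddle the marker's line, with the cap at (215,190). The pen at (187,150) is clear of both. Next I descend and close.

>>> step_arm(
  moves=[1,0,0,-0.25,0,1,0,0,-0.45,0,1,0,0,-0.45,0,1,0,0,-0.45,0,0,0,0,-0.45,0,0,0,0,-0.45,0,0,0,0,-0.45,0,0,0,0,-0.45,0,0,0,0,-0.45,0,0,0,0,-0.45,0],
  grip_force=25,
)

```text
t: 3.2
tcp_pos: [0.439, 0.2698, 0.1743]
tool_rot: [0.799, 0.602, 0.0, 0.0]
force: [0.2, -0.3, 4.8]
finger_gap: 0.167
gripper_force: 24.6
```

>>> step_arm(
  moves=[0,0,0,0.15,0,0,0,0,0.3,0,0,0,0,0.45,0,0,0,0,0.6,0,0,0,0,0.65,0,0,0,0,0.65,0,0,0,0,0.65,0],
)

```text
t: 4.08
tcp_pos: [0.438, 0.2695, 0.3025]
tool_rot: [0.799, 0.602, -0.001, -0.0]
force: [-0.3, 0.7, -0.7]
finger_gap: 0.158
gripper_force: 24.6
```

```bash
python3 - <<'E'
from h import *
a=snap('scene','s2')
c=lambda s,u,v:cv2.resize(s['color'][v:v+100,u:u+130],(650,500),interpolation=cv2.INTER_CUBIC)
cv2.imwrite('pics/c2.png',c(a,115,75))
print(manip.sense()['tcp_pos'])
E
```

```text
[0.43807207 0.26945647 0.30246794]
```

View pics/c2.png

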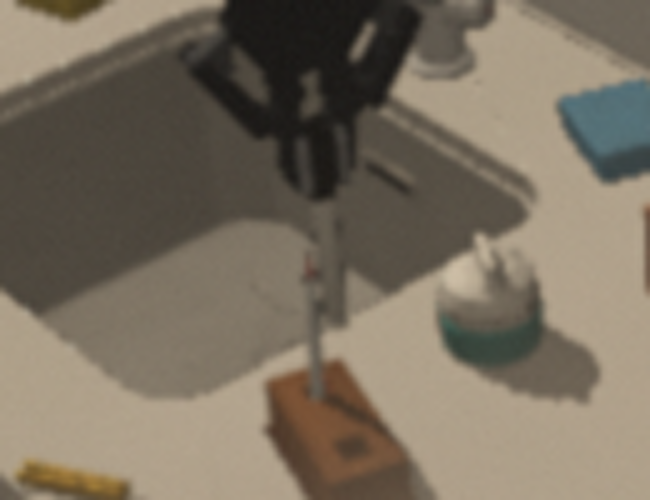

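The marker hangs upright in the grip with its foot at about (182,140) in the full picture. The pen is still in its hole. Now I carry the marker to the mug, aiming 18 mm to the handle side of the mug's axis, with the closing line turned to match the handle direction.

>>> step_arm(
  moves=[0,0.04,-0.2,0,-0.05,0,0.08,-0.45,0,-0.1,0,0.12,-0.7,0,-0.15,0,0.15,-0.9,0,-0.2,0,0.15,-1,0,-0.212,0,0.15,-1,0,-0.212],
)

```text
t: 4.88
tcp_pos: [0.4686, 0.0686, 0.303]
tool_rot: [0.952, 0.306, -0.001, -0.0]
force: [0.9, -0.4, 0.2]
finger_gap: 0.162
gripper_force: 24.6
```

>>> step_arm(
  moves=[0,0,-0.2,0,0,0,0,-0.45,0,0,0,0,-0.65,0,0,0,0,-0.73,0,0,0,0,-0.73,0,0,0,0,-0.73,0,0],
)

```text
t: 5.62
tcp_pos: [0.4684, -0.0748, 0.3036]
tool_rot: [0.951, 0.308, -0.0, -0.001]
force: [1.0, -0.5, -0.4]
finger_gap: 0.161
gripper_force: 24.6
```

```bash
python3 - <<'E'
from h import *
a=snap('scene','s3');b=snap('top','t3')
c=lambda s,u,v:cv2.resize(s['color'][v:v+100,u:u+80],(400,500),interpolation=cv2.INTER_CUBIC)
cv2.imwrite('pics/c3.png',np.hstack([c(a,235,150),c(b,235,140)]))
print(manip.sense()['tcp_pos'])
E
```

```text
[ 0.46850986 -0.07484293  0.30381518]
```

View pics/c3.png

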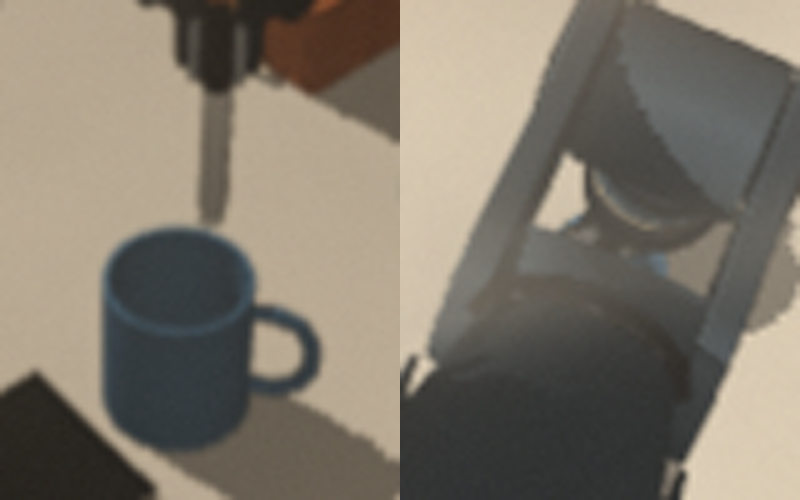

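The marker's foot is at scene pixel (277.2,194) with its visible top at (279,168). The mug rim centre is at about (270.6,206).

```bash
python3 - <<'E'
from h import *
np.set_printoptions(precision=4,suppress=True)
a=np.load('s3.npz')
for z in(.13,.136,.142): print(z,P(a,277.2,193.2,z=z))
print('upper',P(a,278.8,169,z=.215),'mug',P(a,235+179/5,150+281/5,z=.09))
v,u=np.mgrid[165:196,270:284]; W=np.array([P(a,x,y) for x,y in zip(u.ravel(),v.ravel())])
m=(W[:,2]>.12)&(W[:,2]<.23);W=W[m]
for lo in np.arange(.12,.23,.02):
    k=(W[:,2]>=lo)&(W[:,2]<lo+.02); print(round(lo,2),k.sum(),W[k].mean(0) if k.any() else '')
E
```

```text
0.13 [ 0.4728 -0.0707  0.13  ]
0.136 [ 0.4681 -0.075   0.136 ]
0.142 [ 0.4634 -0.0793  0.142 ]
upper [ 0.4698 -0.0756  0.215 ] mug [ 0.4575 -0.0643  0.09  ]
0.12 6 [ 0.4639 -0.0778  0.1362]
0.14 35 [ 0.4634 -0.0781  0.1502]
0.16 36 [ 0.4638 -0.0787  0.1701]
0.18 36 [ 0.463  -0.0785  0.19  ]
0.2 43 [ 0.4637 -0.0776  0.2102]
0.22 15 [ 0.463  -0.0796  0.2257]
```

The marker hangs vertical with its foot at z ≈ 0.136, about 15 mm to the handle side of the mug's axis. I lower it to just above the floor.

>>> step_arm(
  moves=[0,0.01,-0.015,-0.1,0,0,0.01,-0.015,-0.25,0,0,0.01,-0.015,-0.4,0,0,0.01,-0.015,-0.52,0,0,0.01,-0.015,-0.6,0,0,0.01,-0.015,-0.62,0,0,0.01,-0.015,-0.62,0,0,0.01,-0.015,-0.62,0],
)

```text
t: 6.72
tcp_pos: [0.4712, -0.0792, 0.1806]
tool_rot: [0.952, 0.308, 0.001, 0.001]
force: [0.1, -0.7, 0.3]
finger_gap: 0.162
gripper_force: 24.6
```

>>> step_arm(
  moves=[0,0,0,-0.01,0,0,0,0,-0.02,0,0,0,0,-0.025,0,0,0,0,-0.025,0],
)

```text
t: 7.22
tcp_pos: [0.4707, -0.0793, 0.1748]
tool_rot: [0.952, 0.307, -0.0, -0.0]
force: [0.3, -0.3, -0.1]
finger_gap: 0.159
gripper_force: 24.6
```

The foot is about 2 mm above the floor. I ease the fingers open, then push the top slowly toward the side opposite the handle.

>>> step_arm(
  moves=[0.26,0,0,0,0,0.26,0,0,0,0,0.26,0,0,0,0,0.26,-0.012,0.016,0,0,0.26,-0.024,0.032,0,0,0.26,-0.036,0.049,0,0,0.26,-0.048,0.065,0,0,0.26,-0.06,0.081,0,0,0.26,-0.072,0.097,0,0,0.26,-0.084,0.113,0,0,0.26,-0.096,0.13,0,0,0.26,-0.1,0.14,0,0],
)

```text
t: 8.72
tcp_pos: [0.4505, -0.051, 0.1749]
tool_rot: [0.952, 0.307, -0.0, -0.0]
force: [-0.1, -0.0, -0.2]
finger_gap: 0.262
gripper_force: 0.2
```

```bash
python3 - <<'E'
from h import *
a=snap('scene','s4')
cv2.imwrite('pics/c4.png',cv2.resize(a['color'][150:250,225:325],(600,600),interpolation=cv2.INTER_CUBIC))
print(manip.sense()['force'],manip.sense()['gripper_force'],manip.sense()['finger_gap'])
E
```

```text
[ 0.03578104 -0.02683956  0.14205605] 0.16952424850387615 0.25854608740407464
```

View pics/c4.png

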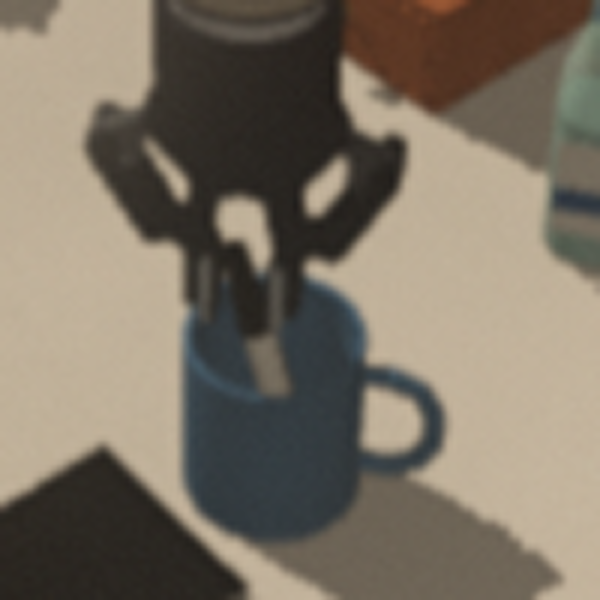

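The marker is now leaning toward the side opposite the handle, with its cap between the fingers at (240,255) in the crop. I push a little further, then open the fingers and lift away.

>>> step_arm(
  moves=[0.26,-0.012,0.016,0,0,0.26,-0.024,0.032,0,0,0.26,-0.036,0.049,0,0,0.26,-0.048,0.065,0,0,0.3,-0.05,0.068,0,0,0.4,-0.05,0.068,0,0,0.5,-0.05,0.068,0,0,0.5,-0.05,0.068,0.1,0,0.5,-0.05,0.068,0.25,0,0.5,-0.05,0.068,0.45,0,0.5,-0.05,0.068,0.6,0,0.5,-0.05,0.068,0.6,0],
)

```text
t: 10.28
tcp_pos: [0.4419, -0.0381, 0.2969]
tool_rot: [0.952, 0.307, 0.002, 0.002]
force: [0.3, 0.1, -0.4]
finger_gap: 0.497
gripper_force: 0.0
```

```bash
python3 - <<'E'
from h import *
a=snap('scene','s5')
cv2.imwrite('pics/c5.png',cv2.resize(a['color'][120:260,155:325],(780,600)[:2] if 0 else (728,600),interpolation=cv2.INTER_CUBIC))
E
```

```text
(no output)
```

View pics/c5.png

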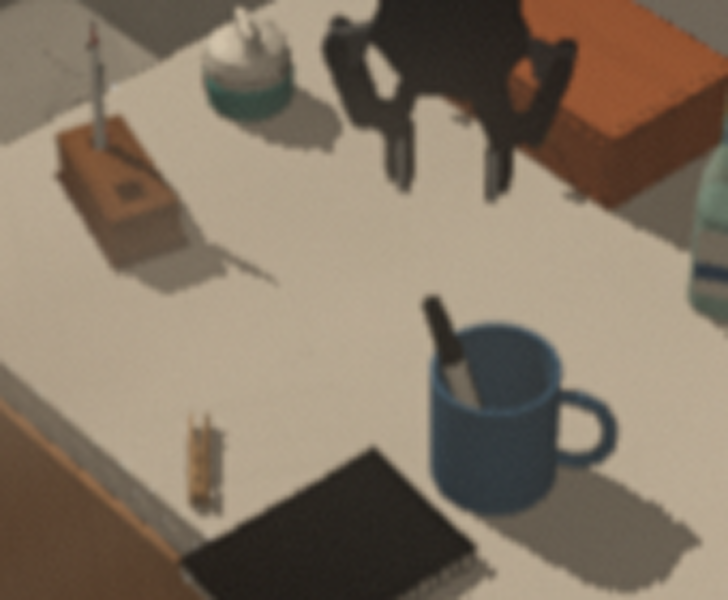

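The marker leans on the mug rim away from the handle, with its cap end at crop (432,300), full-picture pixel (256,190). The mug and pen are still standing. I'll check the cap numerically.

```bash
python3 - <<'E'
from h import *
a=np.load('s5.npz')
mug=P(a,155+496/4.28,120+367/4.28,z=.09); h=P(a,155+616/4.28,120+430/4.28,z=.045)
c=P(a,256.2,191.5); e=(h-mug)[:2]; e/=np.linalg.norm(e)
d=(c-mug)[:2]; print(mug,h,c,'along handle',d@e,'side',d@[-e[1],e[0]])
c=P(a,256.2,191,z=.12);d=(c-mug)[:2];print(c,d@e,d@[-e[1],e[0]])
E
```

```text
[ 0.45885152 -0.06331005  0.09      ] [ 0.5052013  -0.12158771  0.045     ] [ 0.43723851 -0.03159109  0.13299064] along handle -0.03827812168850662 side 0.002828443365672763
[ 0.448215   -0.02038353  0.12      ] -0.040217266498947205 0.018395467859803748
```

The cap end is about 38 mm off the mug's axis, opposite the handle, and only about 3 mm sideways. The mug hasn't moved, so I'm handing it in.

```bash
python3 -c "
from station import manip; print(manip.sign_off())"
```

```text
the job is handed in; nothing more can be done
None
```

The marker is in the blue mug, cap up and leaning on the rim opposite the handle, with the mug and pen left where they stood; the job is handed in, but no verdict was returned.

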